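# Load a two-vial block and hold its clamp plate shut on the dowels

## Task

Stand the two amber vials upright in the blue block, one in each cell, then fit the aluminium clamp plate over the block's two dowels (grip bar up, either way round) and press it down against its orange spring collars until it lies flush on the block. Finish while still holding the plate pressed flush: do not let go, or the springs lift it again. Leave the microplate, the beaker and the reagent bottle where they are, and never lay a vial down.

Things in the scene. Friction and masses are not known exactly. Their poses are not given: they have to be found in the camera images.
- block: Blue metal vial block (lower half), fixed to the bench; place and yaw vary. 144 long (own x) x 60 (own y). Origin: centre of its underside, on the bench; z up. Two end blocks (36 long, own x +-36 to +-72) rise to 74 mm; between them two cells in a row along x, 34 x 34 mm inside, floor 8 mm up; their 5 mm long walls and 4 mm divider rise only to 34 mm.
- cell_a (a point): Centre of the floor of the cell at the block's own -x side (own x = -19 mm), 8 mm above the bench; axes as the block's.
- cell_b (a point): Centre of the floor of the cell at the block's own +x side (own x = +19 mm), 8 mm above the bench; axes as the block's.
- dowel_a (a point): Tip of the steel dowel on the block's -x end block (own x = -54, y = 0), 99 mm above the bench: diameter 10, 25 mm above the end block, last 7 mm tapered to diameter 4. Round it an orange spring collar, diameter 26, stands 6 mm above the end block (top 80 mm above the bench); it can be pressed in flush.
- dowel_b (a point): Tip of the same dowel with the same collar on the +x end block (own x = +54, y = 0). Each collar pushes up with 3 N at first and 8 N when flush: the plate alone rests 6 mm high, and pressing it flush takes about 13 N of push.
- seat (a point): Middle of the plane of the end blocks' tops, 74 mm above the bench, over the block's centre; axes as the block's. The plate's origin comes here when it is flush.
- plate: Aluminium clamp plate (upper half), loose, flat on the bench, about 0.32 kg: 144 (own x) x 60 (own y) x 12 thick. Origin: centre of its underside; z up. Two chamfered through holes, diameter 12.5, at own x = -54 and +54, y = 0. Mid-top stands a red grip bar, 50 (own x) x 16 (own y), from 12 to 44 mm above the underside. Half a turn about z makes no difference.
- grip (a point): Centre of the plate's grip bar, 34 mm above the plate's underside; axes as the plate's.
- vial_1: Amber glass vial with a white screw cap, standing on the bench, about 45 g: body diameter 28 and 40 high, short shoulder, cap diameter 26 from 44 to 60 mm above its underside. Origin: centre of its underside; z up along its axis. In a cell its top is 68 mm above the bench. Either vial may go into either cell.
- vial_2: Second amber vial, the same in every way.
- microplate: Bystander, loose: white and orange microplate lying flat, 127 x 85 x 14. Origin: centre of its underside.
- beaker: Bystander, loose: small glass beaker, diameter 60, height 75. Origin: centre of its underside.
- reagent: Bystander, loose: amber bottle with a blue cap, diameter 52, height 90. Origin: centre of its underside.
Not all that is in view belongs to the job. Of the things that look like the block, take the one that is nearest to the robot's base at the start. What is shaped like the vial_1 but purple is not meant.

How it is judged:
By the outcome, as a careful person would: the job done as asked, in the order asked, and still so for the second after the job is handed in, while the arm keeps its last pose, push and grip.
It also fails if it takes over 72 s, if anything falls off the work surface, if the arm or the gripper's body presses on something with over 40 N, if the wrist force passes 120 N, or if a joint passes its speed limit or range.

## Robot

A 6-joint arm with a two-finger parallel gripper is mounted at the origin on the work surface. World frame = base frame: x ahead of the robot, y to its left, z up, the work surface at z = 0. Lengths are in mm, angles in rad, forces in N, time in s.
With the tool pointing down it reaches from about 275 to 1000 mm from the base axis. Payload 8.4 kg.
Tool frame: the origin (TCP) lies midway between the tips of the shut fingers; the grasp point (between the pads) lies 19 mm behind it; z points along the fingers, y is the direction in which the jaws open and shut (so a half turn about z gives the same grasp; the last joint's range is limited). The gripper opens to 85 mm and grips with 20 to 120 N. Pads are 22 mm wide; open, the fingers measure 114 mm over their backs; the gripper's body (76 mm by 85 mm) begins 54 mm behind the grasp point. The pads swing forward as they close: fully open they stand 13 mm farther back than shut.
Start: joints at [1.134, 0.353, 1.633, -0, 1.155, -0.002], TCP at [263.267, 566.849, 231.281] pointing down, gripper open.
Joint ranges: [-2.63, 2.63], [-0.92, 2.1], [0.06, 2.66], [-1.3, 4.44], [0, 2.69], [-3.02, 3.02]. Speed limits (rad/s): [2.22, 2.22, 2.79, 3.14, 3.14, 3.14].

## Interface

Orientations are given as a unit quaternion [x, y, z, w].
In Python, from workcell import bot, cams, job, trace, spot_point gives the robot as it stands. The module is installed in compiled form; this text tells all that it offers.
- The arm moves only by the shell command python3 -m inch 'ROWS' [FORCE]. ROWS is JSON, a list of rows, each an object with "travel": the shift along the tool's x, y, z in mm, a list of three; "delta_rot": the turn, a rotation vector about the tool's x, y, z in degrees, a list of three; "gripper": the closure in counts, from 0 (fully open) to 255 (shut). In form: [{"travel": [dx, dy, dz], "delta_rot": [rx, ry, rz], "gripper": gripper}, ...]. A call has 1 to 12 rows; each row shifts and turns the commanded pose from where the row before left it, along the tool's axes as they then stand; what a row does not reach is not made up. A row lasts 1/12 s, in which the tool goes at most 41.7 mm and 7.16 degrees, less where a joint would pass 70% of its speed; a pose out of reach is approached as far as the arm can. A call with a gripper value outside its range is refused whole. The fingers move at their own pace and stop on an object; FORCE is the grip in N (left out, the last holds). Time passes only in rows, so rows that do not move let the fingers close. It gives the time, the measured TCP pose, the force and the opening at its end, in the units of the state.
- bot.get_obs(): the state, without advancing time (a new reading comes with each control period).
- cams.snapshot(name): name is "scene" or "side" or "wrist"; returns a dict with "color" (480x640x3 uint8, red, green, blue), "intrinsics" (3x3 intrinsics, pixels), "xyz" and "attitude" of the camera in the world; the wrist camera has in their place "hand_eye" (4x4, takes a point from camera to tool coordinates, whose origin is the TCP and whose axes are the flange's). Camera axes: x right, y down, z forward; pixel columns grow to the right and rows downward; lengths in mm; the calibration is good to about 2 mm. The wrist camera is an equidistant fisheye: a pixel r from the principal point sees the ray r / f radians off the axis. A picture is of the moment at which its call begins: read the wrist's pose just before it. There is no depth.
- job.sign_off(): hands the job in, once; it reports no verdict.
Trained networks look in the newest picture that a camera, given by its name, has taken for a name from the list of things; names that differ only in an ending like _2 or _b are one class to them, and where a whole thing is asked for, a point or a joint stands for the part that bears it (a point fixed in the world has none). Each returns a list of dicts, best first, with "confidence" (0 to 1); they miss things now and then, are a little off and sometimes report something else, mostly with a low value. They report only what shows in the picture. A call takes as long as a camera call. They do not tell look-alikes from the thing itself.
- trace(camera, label): "region" (480x640 bool, what is visible of it).
- spot_point(camera, label): "point" ([x, y, z] in mm, in the coordinates of the camera as it stood for that picture, good to about 4 mm: a listed point, or the origin of a listed thing).
The state is a dict: "time": time; "joints": joint angles; "joint_vel": joint speeds; "effort": joint torques, N m; "position": TCP position; "orientation": TCP orientation; "contact_force": force on the tool from outside, world axes, zero at the start; "wrist_torque": the same for the moment, N m; "finger_gap": opening from 0.0 (shut) to 1.0 (fully open).
Only numpy, scipy, OpenCV 4.12 (cv2) and the standard library are available. Lean on these libraries where they do the work, as an engineer would, in place of code of your own. Each camera call takes 0.05 s, during which the arm holds its last target. There are 200 camera calls.

## Working session

There is one attempt and no reset: what is moved stays moved. The work goes in short steps, Python scripts to look and compute and a shell command to move; the robot and the scene stay as the last step left them, time stands still between calls to the robot, and variables do not carry over. Pictures are saved under pics/ and viewed, about 8 in all and at most 12, crops included, and the job is handed in when it is done.

```bash
mkdir -p pics
cat > h.py <<'E'
import numpy as np, cv2
from scipy.spatial.transform import Rotation as R
from workcell import bot,cams,job,trace,spot_point
def shot(n):
    o=bot.get_obs(); s=cams.snapshot(n)
    if n=="wrist":
        T=np.eye(4);T[:3,:3]=R.from_quat(o["orientation"]).as_matrix();T[:3,3]=o["position"]
        s["T"]=T@np.array(s["hand_eye"])
    else:
        a=np.array(s["attitude"]);T=np.eye(4)
        T[:3,:3]=R.from_quat(a).as_matrix() if a.shape==(4,) else (a if a.shape==(3,3) else R.from_rotvec(a).as_matrix())
        T[:3,3]=s["xyz"]; s["T"]=T
    s["n"]=n; return s
def w(s,p): return s["T"][:3,:3]@np.array(p)+s["T"][:3,3]
def ray(s,u,v):
    K=np.array(s["intrinsics"]); x=(u-K[0,2])/K[0,0]; y=(v-K[1,2])/K[1,1]
    if s["n"]=="wrist":
        t=np.hypot(x,y); k=np.sinc(t/np.pi); d=np.array([x*k,y*k,np.cos(t)])
    else: d=np.array([x,y,1.])
    d=s["T"][:3,:3]@d; return s["T"][:3,3],d/np.linalg.norm(d)
def atz(s,u,v,z):
    o,d=ray(s,u,v); return o+d*(z-o[2])/d[2]
def proj(s,p):
    K=np.array(s["intrinsics"]); q=s["T"][:3,:3].T@(np.array(p)-s["T"][:3,3])
    if s["n"]=="wrist":
        r=np.hypot(q[0],q[1]); t=np.arctan2(r,q[2]); q=np.array([q[0]/r*t,q[1]/r*t,1]) if r>1e-9 else np.array([0,0,1.])
    return np.array([K[0,0]*q[0]/q[2]+K[0,2],K[1,1]*q[1]/q[2]+K[1,2]])
def tri(rs):
    A=np.zeros((3,3));b=np.zeros(3)
    for o,d in rs:
        M=np.eye(3)-np.outer(d,d);A+=M;b+=M@o
    return np.linalg.solve(A,b)
def save(s,f): cv2.imwrite("pics/"+f,s["color"][...,::-1])
E
python3 - <<'E'
from h import *
print({k:np.round(v,3).tolist() for k,v in bot.get_obs().items()})
for c in("scene","side","wrist"):
    s=shot(c);save(s,c+"0.png");print(c,s["T"].round(2).tolist(),np.array(s["intrinsics"]).round(1).tolist())
    for l in("block","seat","dowel_a","cell_a","plate","grip","vial_1","microplate","beaker","reagent"):
        for d in spot_point(c,l): print(l,round(d["confidence"],2),w(s,d["point"]).round(0),proj(s,w(s,d["point"])).round(0))
E
```

```text
{'time': 0.0, 'joints': [1.134, 0.354, 1.634, 0.0, 1.155, -0.002], 'joint_vel': [0.001, -0.001, 0.0, 0.001, -0.0, -0.001], 'effort': [-0.0, -60.527, -34.207, 0.0, 0.009, 0.0], 'position': [263.062, 566.418, 230.548], 'orientation': [0.216, 0.976, -0.001, -0.0], 'contact_force': [-0.688, 0.852, 0.21], 'wrist_torque': [-0.04, -0.021, 0.015], 'finger_gap': 1.002}
scene [[-0.84, 0.31, -0.45, 1135.15], [0.54, 0.44, -0.72, 755.89], [-0.02, -0.84, -0.54, 754.14], [0.0, 0.0, 0.0, 1.0]] [[588.1, 0.0, 322.5], [0.0, 588.1, 242.8], [0.0, 0.0, 1.0]]
block 0.77 [ 543. -205.   -1.] [320. 256.]
block 0.66 [ 644. -415.    1.] [240. 230.]
seat 0.62 [ 544. -207.   68.] [318. 231.]
seat 0.59 [ 645. -417.   72.] [237. 205.]
dowel_a 0.92 [ 598. -387.   97.] [259. 195.]
dowel_a 0.9 [ 494. -188.  101.] [341. 215.]
dowel_a 0.8 [ 595. -225.   98.] [294. 223.]
dowel_a 0.8 [ 692. -447.   96.] [212. 196.]
cell_a 0.96 [ 561. -211.    6.] [312. 255.]
cell_a 0.94 [ 656. -424.    9.] [234. 227.]
cell_a 0.86 [ 628. -404.    8.] [248. 228.]
cell_a 0.61 [ 528. -198.    7.] [327. 253.]
plate 0.71 [ 452. -459.    6.] [29
[... 1027 characters left out ...]
.    6.] [291. 303.]
plate 0.58 [484. 196.  -4.] [229. 201.]
grip 0.65 [490. 192.  35.] [230. 191.]
vial_1 0.8 [435.  -2.   3.] [231. 255.]
vial_1 0.79 [630. -19.   1.] [307. 240.]
vial_1 0.57 [502. -28.   0.] [260. 256.]
vial_1 0.22 [487. 189.  36.] [229. 191.]
microplate 0.83 [ 448. -456.    2.] [298. 417.]
microplate 0.68 [ 560. -216.   11.] [308. 305.]
beaker 0.7 [ 764. -138.   -2.] [375. 260.]
beaker 0.44 [ 526. -195.    6.] [291. 304.]
reagent 0.71 [775. 191.   1.] [329. 176.]
wrist [[0.42, 0.86, 0.29, 189.0], [0.91, -0.4, -0.13, 600.02], [-0.0, 0.32, -0.95, 373.61], [0.0, 0.0, 0.0, 1.0]] [[371.6, 0.0, 325.9], [0.0, 371.6, 241.9], [0.0, 0.0, 1.0]]
grip 0.63 [486. 193.  36.] [163. 449.]
```

```bash
python3 -c "
import cv2,numpy as np
cv2.imwrite('pics/c.png',cv2.resize(np.vstack([cv2.imread('pics/scene0.png'),cv2.imread('pics/side0.png')])[:, :],(450,600)*1) if 0 else cv2.imread('pics/scene0.png'))"
```

```text
(no output)
```

View pics/scene0.png

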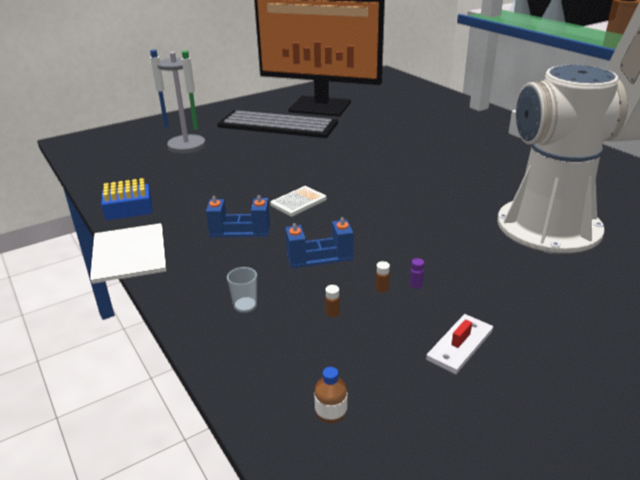

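View pics/side0.png

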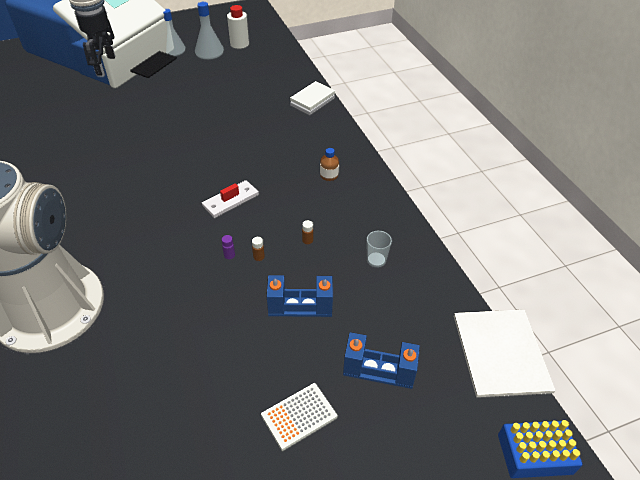

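Scene view: two blue blocks, near one at (320,245), at about (545,-206) and 583 mm from the base, and far one at (238,217), 767 mm away. The near one is the one meant. Amber vials with white caps are at (333,300) and (383,277); the purple one at (418,273) is the look-alike. The plate with the red bar is at (461,342). I'll confirm this in an enlarged crop and fuse the two views.

Run:
```python
from h import *
a=cv2.imread("pics/side0.png")[165:325,195:345];b=cv2.imread("pics/scene0.png")[210:370,280:500]
a=cv2.resize(a,None,fx=2.13,fy=2.13*1,interpolation=3);b=cv2.resize(b,None,fx=2.13,fy=2.13,interpolation=3)
cv2.imwrite("pics/crop1.png",np.hstack([a,b])[:,:800])
S={c:shot(c) for c in("scene","side")}
P={}
for l in("dowel_a","cell_a","grip","vial_1"):
    D={c:[w(S[c],d["point"]) for d in spot_point(c,l) if d["confidence"]>.4] for c in S}
    for p in D["scene"]:
        for q in D["side"]:
            if np.linalg.norm(p-q)<15:
                r=[(S[c]["T"][:3,3],(x-S[c]["T"][:3,3])/np.linalg.norm(x-S[c]["T"][:3,3])) for c,x in(("scene",p),("side",q))]
                print(l,((p+q)/2).round(1),"tri",tri(r).round(1))
# plate yaw: mask min-area rect
for c in S:
    for d in trace(c,"plate"):
        m=d["region"].astype(np.uint8); n=cv2.findContours(m,0,2)[0]; n=max(n,key=cv2.contourArea)[:,0]
        q=np.array([atz(S[c],u,v,6)[:2] for u,v in n],np.float32); print(c,round(d["confidence"],2),cv2.minAreaRect(q))
```

```text
dowel_a [ 691.4 -443.9  100.8] tri [ 692.4 -442.2   99.9]
dowel_a [ 492.4 -186.4   98. ] tri [ 491.8 -187.7   98.6]
dowel_a [ 594.9 -220.3   99.1] tri [ 594.9 -220.5   99.8]
cell_a [ 529.5 -196.4    8. ] tri [ 529.7 -197.    11.8]
cell_a [ 626.2 -403.5    9.4] tri [ 626.8 -401.9   11.7]
cell_a [ 661.1 -424.7    6. ] tri [ 660.8 -424.8    7.9]
grip [487.8 193.   33.9] tri [489.2 195.5  33.9]
vial_1 [432.6   0.9   2.8] tri [4.332e+02 3.000e-01 5.200e+00]
vial_1 [ 4.981e+02 -2.770e+01 -1.000e-01] tri [498.7 -26.2  -0.9]
scene 0.66 ((486.4405212402344, 192.3516845703125), (156.53048706054688, 64.8243408203125), 18.631786346435547)
side 0.93 ((487.6153564453125, 200.70703125), (151.70396423339844, 81.43340301513672), 19.297231674194336)
```

View pics/crop1.png

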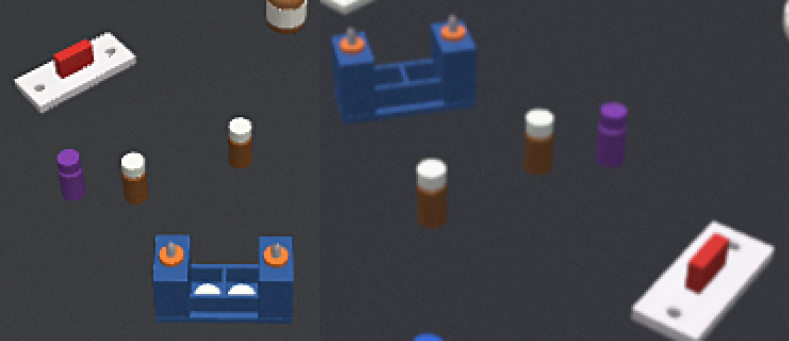

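Both amber vials and the near block are confirmed. The crop also shows the white floor discs in the cells and the dowels with their orange collars. Now going over the nearer amber vial, with the jaws turned to the block's y axis (71°).

```bash
python3 -m inch '[{"travel":[0,0,0],"delta_rot":[0,0,-6.1],"gripper":0},{"travel":[-23,-27,2],"delta_rot":[0,0,0],"gripper":0},{"travel":[-23,-27,2],"delta_rot":[0,0,0],"gripper":0},{"travel":[-23,-27,2],"delta_rot":[0,0,0],"gripper":0},{"travel":[-23,-27,2],"delta_rot":[0,0,0],"gripper":0},{"travel":[-23,-27,2],"delta_rot":[0,0,0],"gripper":0},{"travel":[-23,-27,2],"delta_rot":[0,0,0],"gripper":0},{"travel":[-23,-27,2],"delta_rot":[0,0,0],"gripper":0},{"travel":[-23,-27,2],"delta_rot":[0,0,0],"gripper":0},{"travel":[-23,-27,2],"delta_rot":[0,0,0],"gripper":0},{"travel":[-23,-27,2],"delta_rot":[0,0,0],"gripper":0},{"travel":[-23,-27,2],"delta_rot":[0,0,0],"gripper":0}]' && python3 -m inch '[{"travel":[-23,-27,2],"delta_rot":[0,0,0],"gripper":0},{"travel":[-23,-27,2],"delta_rot":[0,0,0],"gripper":0},{"travel":[-23,-27,2],"delta_rot":[0,0,0],"gripper":0},{"travel":[-23,-27,2],"delta_rot":[0,0,0],"gripper":0},{"travel":[-23,-27,2],"delta_rot":[0,0,0],"gripper":0},{"travel":[-23,-27,2],"delta_rot":[0,0,0],"gripper":0},{"travel":[-23,-27,2],"delta_rot":[0,0,0],"gripper":0},{"travel":[0,0,0],"delta_rot":[0,0,0],"gripper":0}]'
cat >> h.py <<'E'
def to(x,y,z,yaw=None):
    "tool-frame travel to world xyz; turn about tool z (deg) to bring the jaw axis to yaw"
    o=bot.get_obs();M=R.from_quat(o["orientation"]).as_matrix()
    a=np.degrees(np.arctan2(M[1,1],M[0,1])); t=0 if yaw is None else -((yaw-a+90)%180-90)
    M2=M@R.from_euler("z",t,degrees=True).as_matrix()
    d=np.array([x,y,z])-o["position"]
    print("yaw",a.round(2),"turn",round(t,2),"travel now",(M.T@d).round(1),"after turn",(M2.T@d).round(1),"tilt",(M[2]).round(4))
def look(*labels,mc=.3,z=None):
    s=shot("wrist")
    for l in labels:
        for d in spot_point("wrist",l):
            if d["confidence"]>mc: 
                p=w(s,d["point"]); print(l,round(d["confidence"],2),p.round(1),proj(s,p).round(0))
    return s
E
python3 - <<'E'
from h import *
print(bot.get_obs()["joints"])
s=look("vial_1","dowel_a","cell_a","grip");save(s,"w1.png")
E
```

```text
time: 3.25
position: [407.4, 202.6, 209.5]
orientation: [0.163, 0.987, 0.0, 0.0]
contact_force: [0.6, 1.2, 0.2]
finger_gap: 1.003
time: 3.92
position: [500.6, -31.4, 195.4]
orientation: [0.165, 0.986, -0.001, 0.001]
contact_force: [-0.6, 0.2, 0.4]
finger_gap: 1.003
[-0.06453141  0.20107975  1.93077739 -0.00197773  1.00756392 -1.30304383]
vial_1 0.9 [432.9   2.5  -2.4] [339. 129.]
vial_1 0.65 [630.5 -21.7  -0.7] [376. 321.]
vial_1 0.59 [496.4 -24.9  -3.2] [333. 203.]
vial_1 0.46 [773.4 194.5   3. ] [560. 355.]
dowel_a 0.79 [ 493.7 -184.3   97.1] [142. 295.]
dowel_a 0.72 [ 596.6 -383.6   97.6] [ 63. 413.]
cell_a 0.9 [ 566.3 -211.7    7.2] [189. 322.]
cell_a 0.69 [ 530.2 -197.8    8.7] [185. 291.]
grip 0.88 [484.8 195.   30.2] [553. 130.]
```

View pics/w1.png

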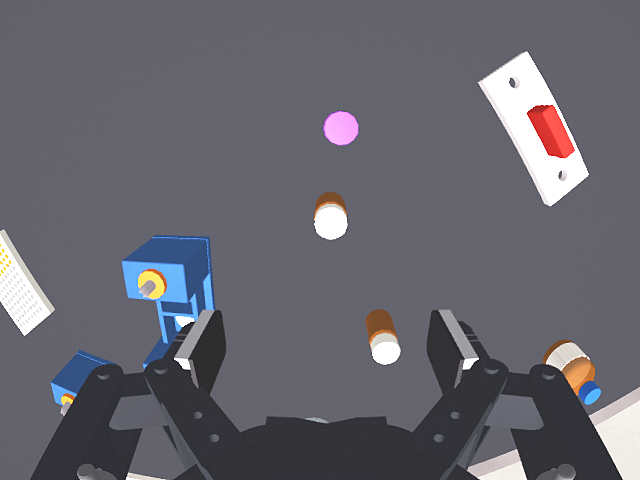

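The wrist view agrees with the networks. Vial caps are at (331,222) and (385,348), purple at (341,128), plate holes at (514,82) and (562,175), and the near dowel tip at (147,290). Refining the vials by fitting the projected cap, and the plate from its holes.

```bash
cat >> h.py <<'E'
from scipy.optimize import fsolve
def capfit(s,mask,x0,base=0):
    ys,xs=np.nonzero(mask); c=np.array([xs.mean(),ys.mean()])
    def f(q):
        P=[proj(s,[q[0]+13*np.cos(t),q[1]+13*np.sin(t),base+z]) for z in(44,60) for t in np.linspace(0,6.28,24)]
        h=cv2.convexHull(np.array(P,np.float32));m=cv2.moments(h);return np.array([m["m10"],m["m01"]])/m["m00"]-c
    q=fsolve(f,x0,epsfcn=1e-4); return q,len(xs)
def white(s,u,v,r=28):
    g=s["color"].astype(int);m=(g.min(2)>165)&(g.max(2)-g.min(2)<40)
    n,L,st,ce=cv2.connectedComponentsWithStats(m.astype(np.uint8))
    k=min((k for k in range(1,n) if st[k,4]>150),key=lambda k:np.hypot(*(ce[k]-[u,v]))); return L==k
E
python3 - <<'E'
from h import *
s=shot("wrist")
for uv,x0 in(((331,222),(498,-26)),((385,348),(630,-19))):
    m=white(s,*uv);q,n=capfit(s,m,x0);ys,xs=np.nonzero(m)
    print(q.round(1),n,"bbox",xs.min(),xs.max(),ys.min(),ys.max(),"top centre proj",proj(s,[*q,60]).round(1))
g=s["color"]
h=[atz(s,*p,12) for p in((514,82),(562,175))]
print("holes",np.round(h,1),np.linalg.norm(h[0]-h[1]),(h[0]+h[1])/2,np.degrees(np.arctan2(*(h[1]-h[0])[1::-1])))
to(498,-26,31,71.1)
E
```

```text
[498.1 -28.3] 944 bbox 308 341 210 245 top centre proj [324.6 229.7]
[630.6 -19.4] 729 bbox 366 394 338 368 top centre proj [380.3 358.1]
holes [[430.6 180.4  12. ]
 [532.1 213.9  12. ]] 106.8710234857094 [481.34338976 197.17430135  12.        ] 18.27824979838872
yaw 71.26 turn 0.16 travel now [-1.000e-01 -3.000e-01  1.643e+02] after turn [-1.000e-01 -3.000e-01  1.643e+02] tilt [ 3.e-04  1.e-04 -1.e+00]
```

```bash
python3 -m inch '[{"travel":[-1,-2,25],"delta_rot":[0,0,0],"gripper":60},{"travel":[0,0,30],"delta_rot":[0,0,0],"gripper":60},{"travel":[0,0,30],"delta_rot":[0,0,0],"gripper":60},{"travel":[0,0,30],"delta_rot":[0,0,0],"gripper":60},{"travel":[0,0,25],"delta_rot":[0,0,0],"gripper":60},{"travel":[0,0,15],"delta_rot":[0,0,0],"gripper":60},{"travel":[0,0,10],"delta_rot":[0,0,0],"gripper":60},{"travel":[0,0,0],"delta_rot":[0,0,0],"gripper":60},{"travel":[0,0,0],"delta_rot":[0,0,0],"gripper":60},{"travel":[0,0,0],"delta_rot":[0,0,0],"gripper":60}]' 30
python3 -m inch '[{"travel":[0,0,0],"delta_rot":[0,0,0],"gripper":255},{"travel":[0,0,0],"delta_rot":[0,0,0],"gripper":255},{"travel":[0,0,0],"delta_rot":[0,0,0],"gripper":255},{"travel":[0,0,0],"delta_rot":[0,0,0],"gripper":255},{"travel":[0,0,0],"delta_rot":[0,0,0],"gripper":255},{"travel":[0,0,0],"delta_rot":[0,0,0],"gripper":255},{"travel":[0,0,0],"delta_rot":[0,0,0],"gripper":255},{"travel":[0,0,0],"delta_rot":[0,0,0],"gripper":255}]' 30
```

```text
time: 5.05
position: [499.6, -28.6, 31.3]
orientation: [0.163, 0.987, 0.0, 0.001]
contact_force: [-0.1, 0.4, 0.8]
finger_gap: 0.763
time: 5.72
position: [499.5, -28.9, 31.1]
orientation: [0.164, 0.987, 0.0, 0.001]
contact_force: [-0.4, 1.1, 7.0]
finger_gap: 0.308
```

The cap is gripped (gap 26 mm). Lifting and moving over cell_b, then measuring the block close up.

```bash
python3 -m inch '[{"travel":[0,0,-20],"delta_rot":[0,0,0],"gripper":255},{"travel":[0,0,-35],"delta_rot":[0,0,0],"gripper":255},{"travel":[0,0,-35],"delta_rot":[0,0,0],"gripper":255},{"travel":[-10,-12,-30],"delta_rot":[0,0,0],"gripper":255},{"travel":[-22,-28,-10],"delta_rot":[0,0,0],"gripper":255},{"travel":[-22,-28,0],"delta_rot":[0,0,0],"gripper":255},{"travel":[-22,-28,0],"delta_rot":[0,0,0],"gripper":255},{"travel":[-22,-28,0],"delta_rot":[0,0,0],"gripper":255},{"travel":[-20,-29,0],"delta_rot":[0,0,0],"gripper":255},{"travel":[0,0,0],"delta_rot":[0,0,0],"gripper":255},{"travel":[0,0,0],"delta_rot":[0,0,0],"gripper":255},{"travel":[0,0,0],"delta_rot":[0,0,0],"gripper":255}]'
python3 - <<'E'
from h import *
s=look("dowel_a","cell_a","vial_1");save(s,"w2.png");print(bot.get_obs()["finger_gap"])
E
```

```text
time: 6.72
position: [560.4, -211.6, 159.9]
orientation: [0.164, 0.986, 0.0, -0.001]
contact_force: [0.3, 1.1, -0.6]
finger_gap: 0.308
dowel_a 0.72 [ 596.6 -386.5   95.4] [130. 368.]
dowel_a 0.7 [ 492.9 -186.3   97. ] [332. 140.]
cell_a 0.84 [ 564.7 -210.7    8.1] [330. 227.]
cell_a 0.84 [ 662.  -428.8    5.5] [167. 373.]
cell_a 0.61 [ 529.7 -196.1    8.2] [333. 182.]
cell_a 0.56 [ 542.3 -203.3   74.1] [331. 221.]
vial_1 0.88 [ 6.303e+02 -1.960e+01  4.000e-01] [542. 227.]
vial_1 0.68 [ 555.7 -211.5  128.7] [325. 278.]
vial_1 0.56 [431.    3.6  -3.7] [511.  13.]
0.30354163555355407
```

View pics/w2.png

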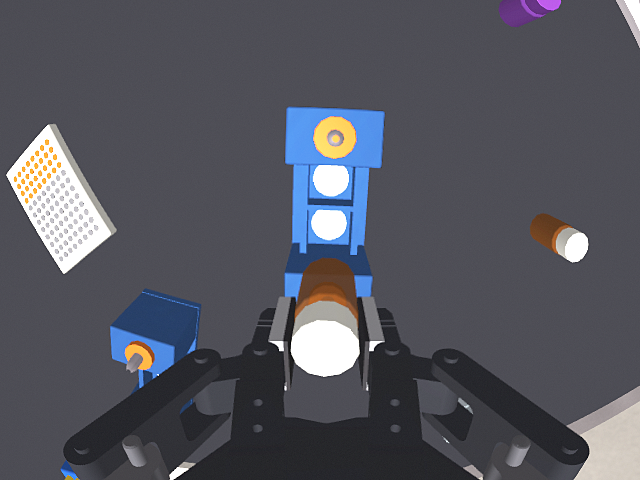

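The wrist view shows cell floor discs at (331,180) and (329,223), the -x collar and dowel at (335,138), and the held vial upright in front. I'll turn these into block coordinates.

Run:
```python
from h import *
s=shot("wrist");g=s["color"].astype(int);o=bot.get_obs();print(o["position"])
for uv in((331,180),(329,223)):
    m=white(s,*uv);ys,xs=np.nonzero(m);print("disc",len(xs),xs.min(),xs.max(),ys.min(),ys.max(),atz(s,xs.mean(),ys.mean(),8).round(1))
m=(g[...,0]>200)&(g[...,2]<90)&(g[...,1]>80);m[:,:250]=0;m[:,420:]=0;m[180:]=0
ys,xs=np.nonzero(m);print("collar",len(xs),xs.min(),xs.max(),ys.min(),ys.max(),atz(s,(xs.min()+xs.max())/2,(ys.min()+ys.max())/2,80).round(1))
# block end edges of -x end block top corners (from picture) at z=74
for p in((288,109),(384,112),(286,163),(383,167)):print(atz(s,*p,74).round(1))
m=white(s,325,340);q,n=capfit(s,m,(555,-211),100)
print("held cap if base at z=100:",q.round(1),n)
m=white(s,570,243);print("vial2",capfit(s,m,(630,-19))[0])
```

```text
[ 560.92768245 -210.7606566   160.34763704]
disc 924 312 347 165 195 [ 526.8 -197.5    8. ]
disc 855 310 345 209 238 [ 561.2 -210.8    8. ]
collar 113 312 354 117 156 [ 492.5 -184.5   80. ]
[ 467.8 -204.7   74. ]
[ 487.8 -150.1   74. ]
[ 498.9 -217.    74. ]
[ 520.3 -160.9   74. ]
held cap if base at z=100: [ 581.7 -219.8] 3066
vial2 [631.62748912 -18.70341788]
```

Run:
```python
from h import *
s=shot("wrist");m=white(s,325,340);q,n=capfit(s,m,(555,-211),129);print(bot.get_obs()["position"],"held",q.round(1))
m=white(s,329,223);ys,xs=np.nonzero(m);print(atz(s,xs.mean(),ys.mean(),8).round(1))
to(561.8,-210.8,41.5,70)
```

```text
[ 561.0175323  -210.89100669  160.39456035] held [ 562.7 -213.3]
[ 561.1 -210.8    8. ]
yaw 71.25 turn 1.25 travel now [ -0.7   0.3 118.9] after turn [ -0.7   0.3 118.9] tilt [ 1.e-04  1.e-04 -1.e+00]
```

```bash
python3 -m inch '[{"travel":[0,1,25],"delta_rot":[0,0,1.2],"gripper":255},{"travel":[0,0,30],"delta_rot":[0,0,0],"gripper":255},{"travel":[0,0,25],"delta_rot":[0,0,0],"gripper":255},{"travel":[0,0,12],"delta_rot":[0,0,0],"gripper":255},{"travel":[0,0,8],"delta_rot":[0,0,0],"gripper":255},{"travel":[0,0,8],"delta_rot":[0,0,0],"gripper":255},{"travel":[0,0,4],"delta_rot":[0,0,0],"gripper":255},{"travel":[0,0,0],"delta_rot":[0,0,0],"gripper":255},{"travel":[0,0,0],"delta_rot":[0,0,0],"gripper":255}]'
```

```text
time: 7.77
position: [562.0, -211.0, 49.0]
orientation: [0.174, 0.985, -0.0, 0.001]
contact_force: [0.0, -0.2, -0.5]
finger_gap: 0.307
```

Vial base is at about 18 mm, inside the cell with no contact force. Lowering onto the floor, then releasing.

```bash
python3 -m inch '[{"travel":[0,0,5],"delta_rot":[0,0,0],"gripper":255},{"travel":[0,0,3],"delta_rot":[0,0,0],"gripper":255},{"travel":[0,0,1.5],"delta_rot":[0,0,0],"gripper":255},{"travel":[0,0,0],"delta_rot":[0,0,0],"gripper":255},{"travel":[0,0,0],"delta_rot":[0,0,0],"gripper":255}]' && python3 -m inch '[{"travel":[0,0,0],"delta_rot":[0,0,0],"gripper":110},{"travel":[0,0,0],"delta_rot":[0,0,0],"gripper":110},{"travel":[0,0,0],"delta_rot":[0,0,0],"gripper":110},{"travel":[0,0,0],"delta_rot":[0,0,0],"gripper":110},{"travel":[0,0,-20],"delta_rot":[0,0,0],"gripper":110},{"travel":[0,0,-35],"delta_rot":[0,0,0],"gripper":110},{"travel":[0,0,-35],"delta_rot":[0,0,0],"gripper":60},{"travel":[0,0,-30],"delta_rot":[0,0,0],"gripper":60}]'
python3 - <<'E'
from h import *
to(631,-19,100,71)
E
```

```text
time: 8.18
position: [561.6, -210.9, 39.1]
orientation: [0.174, 0.985, -0.0, 0.0]
contact_force: [-1.7, 1.0, 3.7]
finger_gap: 0.3
time: 8.85
position: [561.5, -210.9, 160.6]
orientation: [0.174, 0.985, -0.0, 0.0]
contact_force: [1.5, -0.0, -0.1]
finger_gap: 0.769
yaw 69.99 turn -1.01 travel now [  0.3 204.1  60.6] after turn [ -3.3 204.1  60.6] tilt [-3.e-04 -0.e+00 -1.e+00]
```

```bash
python3 -m inch '[{"travel":[0,20,0],"delta_rot":[0,0,0],"gripper":60},{"travel":[0,35,0],"delta_rot":[0,0,0],"gripper":60},{"travel":[0,35,0],"delta_rot":[0,0,0],"gripper":60},{"travel":[0,35,0],"delta_rot":[0,0,0],"gripper":60},{"travel":[0,35,0],"delta_rot":[0,0,0],"gripper":60},{"travel":[0,30,0],"delta_rot":[0,0,0],"gripper":60},{"travel":[0,14,0],"delta_rot":[0,0,0],"gripper":60},{"travel":[0,0,0],"delta_rot":[0,0,0],"gripper":60},{"travel":[0,0,0],"delta_rot":[0,0,0],"gripper":60},{"travel":[0,0,0],"delta_rot":[0,0,0],"gripper":60}]'
python3 - <<'E'
from h import *
s=look("vial_1","cell_a","dowel_a","grip");save(s,"w3.png")
p=[w(s,d["point"]) for d in spot_point("wrist","vial_1")]
for q in p:
    if abs(q[0]-631)<15 and abs(q[1]+19)<15:
        u=proj(s,[*q[:2],60]);print(capfit(s,white(s,*u),q[:2]))
to(631,-19,31)
E
```

```text
time: 9.68
position: [630.7, -20.2, 158.6]
orientation: [0.174, 0.985, -0.0, -0.0]
contact_force: [-0.5, -0.0, -0.2]
finger_gap: 0.762
vial_1 0.84 [ 6.317e+02 -2.190e+01  6.000e-01] [326. 223.]
vial_1 0.78 [ 557.6 -209.3    6.5] [109. 221.]
cell_a 0.98 [ 528.3 -195.6    9. ] [105. 187.]
cell_a 0.91 [ 625.2 -405.4    7. ] [ 29. 327.]
cell_a 0.84 [ 559.1 -214.1    8.5] [105. 224.]
cell_a 0.63 [ 661.9 -424.8    6.3] [ 37. 354.]
dowel_a 0.83 [ 594.6 -222.3  101.2] [ 59. 305.]
dowel_a 0.7 [ 495.8 -184.9   99.6] [ 33. 164.]
(array([630.34451041, -19.53617068]), 1233)
yaw 69.92 turn 0 travel now [  0.4   1.  127.9] after turn [  0.4   1.  127.9] tilt [-1.e-04 -1.e-04 -1.e+00]
```

View pics/w3.png

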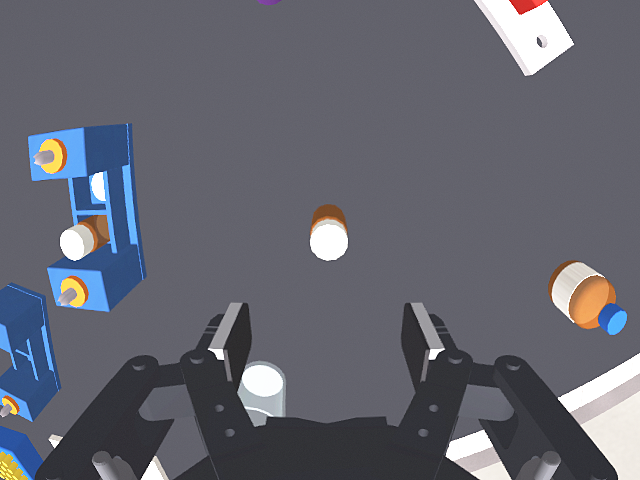

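The first vial stands in cell_b (cap at (78,243)). The second vial is straight below, cap at (329,240). Descending and gripping.

```bash
python3 -m inch '[{"travel":[0.5,0.5,15],"delta_rot":[0,0,0],"gripper":60},{"travel":[0,0,30],"delta_rot":[0,0,0],"gripper":60},{"travel":[0,0,30],"delta_rot":[0,0,0],"gripper":60},{"travel":[0,0,30],"delta_rot":[0,0,0],"gripper":60},{"travel":[0,0,15],"delta_rot":[0,0,0],"gripper":60},{"travel":[0,0,8],"delta_rot":[0,0,0],"gripper":60},{"travel":[0,0,0],"delta_rot":[0,0,0],"gripper":60},{"travel":[0,0,0],"delta_rot":[0,0,0],"gripper":60}]' && python3 -m inch '[{"travel":[0,0,0],"delta_rot":[0,0,0],"gripper":255},{"travel":[0,0,0],"delta_rot":[0,0,0],"gripper":255},{"travel":[0,0,0],"delta_rot":[0,0,0],"gripper":255},{"travel":[0,0,0],"delta_rot":[0,0,0],"gripper":255},{"travel":[0,0,0],"delta_rot":[0,0,0],"gripper":255},{"travel":[0,0,0],"delta_rot":[0,0,0],"gripper":255},{"travel":[0,0,0],"delta_rot":[0,0,0],"gripper":255},{"travel":[0,0,0],"delta_rot":[0,0,0],"gripper":255}]'
python3 -c "
from h import *
to(526.5,-198,160)"
```

```text
time: 10.65
position: [631.3, -18.7, 31.2]
orientation: [0.174, 0.985, 0.0, 0.0]
contact_force: [0.1, 0.4, 1.3]
finger_gap: 0.758
time: 11.32
position: [631.8, -18.6, 32.2]
orientation: [0.174, 0.985, 0.0, 0.001]
contact_force: [-0.4, -0.5, 5.5]
finger_gap: 0.3
yaw 69.99 turn 0 travel now [  37.3 -204.5 -128. ] after turn [  37.3 -204.5 -128. ] tilt [-1.9e-03  5.0e-04 -1.0e+00]
```

```bash
python3 -m inch '[{"travel":[0,0,-20],"delta_rot":[0,0,0],"gripper":255},{"travel":[0,0,-35],"delta_rot":[0,0,0],"gripper":255},{"travel":[0,0,-35],"delta_rot":[0,0,0],"gripper":255},{"travel":[5,-25,-30],"delta_rot":[0,0,0],"gripper":255},{"travel":[6,-35,-8],"delta_rot":[0,0,0],"gripper":255},{"travel":[7,-35,0],"delta_rot":[0,0,0],"gripper":255},{"travel":[7,-35,0],"delta_rot":[0,0,0],"gripper":255},{"travel":[7,-35,0],"delta_rot":[0,0,0],"gripper":255},{"travel":[5,-25,0],"delta_rot":[0,0,0],"gripper":255},{"travel":[0,-14.5,0],"delta_rot":[0,0,0],"gripper":255},{"travel":[0,0,0],"delta_rot":[0,0,0],"gripper":255},{"travel":[0,0,0],"delta_rot":[0,0,0],"gripper":255}]'
python3 -c "
from h import *
s=shot('wrist');save(s,'w4.png');print(bot.get_obs()['finger_gap'])
to(526.1,-197.8,40)"
```

```text
time: 12.32
position: [526.2, -198.5, 159.4]
orientation: [0.175, 0.985, 0.0, 0.001]
contact_force: [1.1, -0.0, -0.7]
finger_gap: 0.304
0.30616334029575626
yaw 69.94 turn 0 travel now [ 5.000e-01 -1.000e-01  1.192e+02] after turn [ 5.000e-01 -1.000e-01  1.192e+02] tilt [-8.e-04  3.e-04 -1.e+00]
```

View pics/w4.png

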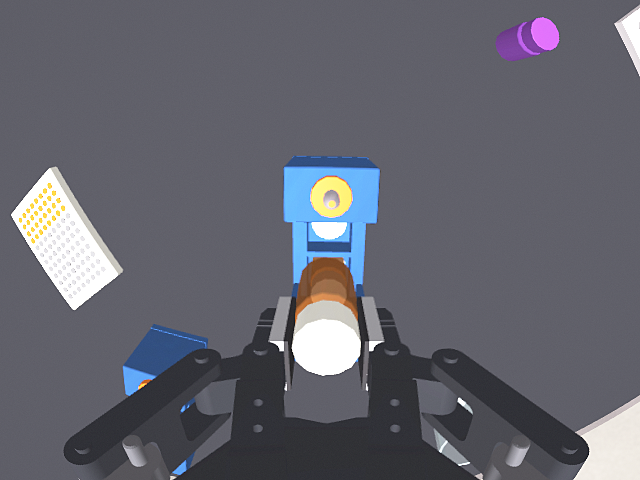

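The held vial is upright and the block's axis lines up with the tool (collar at (331,197), cell_a disc at (329,228)). Lowering.

```bash
python3 -m inch '[{"travel":[0,0,25],"delta_rot":[0,0,0],"gripper":255},{"travel":[0.5,0,30],"delta_rot":[0,0,0],"gripper":255},{"travel":[0,0,25],"delta_rot":[0,0,0],"gripper":255},{"travel":[0,0,12],"delta_rot":[0,0,0],"gripper":255},{"travel":[0,0,8],"delta_rot":[0,0,0],"gripper":255},{"travel":[0,0,8],"delta_rot":[0,0,0],"gripper":255},{"travel":[0,0,3],"delta_rot":[0,0,0],"gripper":255},{"travel":[0,0,0],"delta_rot":[0,0,0],"gripper":255},{"travel":[0,0,0],"delta_rot":[0,0,0],"gripper":255}]' && python3 -m inch '[{"travel":[0,0,5],"delta_rot":[0,0,0],"gripper":255},{"travel":[0,0,2.5],"delta_rot":[0,0,0],"gripper":255},{"travel":[0,0,1],"delta_rot":[0,0,0],"gripper":255},{"travel":[0,0,0],"delta_rot":[0,0,0],"gripper":255},{"travel":[0,0,0],"delta_rot":[0,0,0],"gripper":255}]'
```

```text
time: 13.12
position: [526.4, -198.0, 48.5]
orientation: [0.174, 0.985, -0.0, 0.001]
contact_force: [-0.8, -0.6, -0.1]
finger_gap: 0.305
time: 13.53
position: [526.1, -198.1, 40.2]
orientation: [0.174, 0.985, -0.0, 0.001]
contact_force: [-2.2, 0.4, 8.3]
finger_gap: 0.305
```

```bash
python3 -m inch '[{"travel":[0,0,0],"delta_rot":[0,0,0],"gripper":110},{"travel":[0,0,0],"delta_rot":[0,0,0],"gripper":110},{"travel":[0,0,0],"delta_rot":[0,0,0],"gripper":110},{"travel":[0,0,0],"delta_rot":[0,0,0],"gripper":110},{"travel":[0,0,-20],"delta_rot":[0,0,0],"gripper":110},{"travel":[0,0,-38],"delta_rot":[0,0,0],"gripper":110},{"travel":[0,0,-38],"delta_rot":[0,0,0],"gripper":110},{"travel":[-25,0,-30],"delta_rot":[0,0,0],"gripper":110},{"travel":[-35,0,-20],"delta_rot":[0,0,0],"gripper":110},{"travel":[-30,0,-10],"delta_rot":[0,0,0],"gripper":110},{"travel":[0,0,0],"delta_rot":[0,0,0],"gripper":110},{"travel":[0,0,0],"delta_rot":[0,0,0],"gripper":110}]'
python3 - <<'E'
from h import *
s=look("dowel_a","seat","cell_a","vial_1");save(s,"w5.png")
E
```

```text
time: 14.53
position: [611.4, -229.0, 195.5]
orientation: [0.174, 0.985, -0.0, 0.001]
contact_force: [-0.8, 0.3, -0.5]
finger_gap: 0.569
dowel_a 0.97 [ 493.2 -184.2   97.6] [331.  53.]
dowel_a 0.76 [ 685.9 -444.1   97.5] [139. 388.]
dowel_a 0.66 [ 596.6 -384.8   99.4] [135. 291.]
dowel_a 0.63 [ 593.9 -223.2   98.1] [327. 218.]
seat 0.67 [ 538.1 -207.2   72.5] [321. 129.]
seat 0.61 [ 640.  -415.7   77.3] [144. 331.]
seat 0.31 [487.  194.1  -1.5] [631.   4.]
cell_a 0.9 [ 564.8 -211.     8.1] [329. 158.]
cell_a 0.9 [ 622.2 -407.     4.3] [171. 279.]
cell_a 0.79 [ 664.5 -428.8    5.5] [173. 318.]
cell_a 0.68 [ 530.2 -196.4   11.6] [331. 115.]
vial_1 0.77 [ 526.1 -199.4   10.4] [326. 112.]
vial_1 0.67 [ 554.8 -207.4    8.9] [329. 146.]
vial_1 0.38 [ 527.8 -197.6   10.5] [329. 113.]
```

View pics/w5.png

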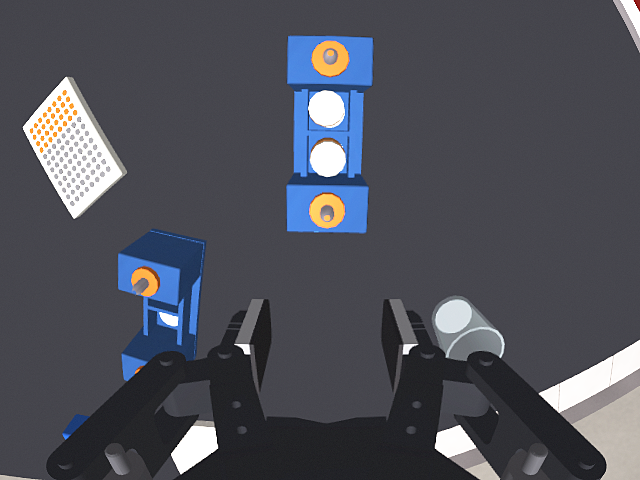

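Both vials stand in their cells (caps at (326,108) and (327,157)). The collars are at (331,58) and (327,210). Now fitting the dowel axes.

Run:
```python
from h import *
s=shot("wrist");g=s["color"].astype(int)
m=(g[...,0]>180)&(g[...,2]<110)&(g[...,0]-g[...,2]>100);m[:,:280]=0;m[:,380:]=0;m[240:]=0
n,L,st,ce=cv2.connectedComponentsWithStats(m.astype(np.uint8));C=[]
for k in range(1,n):
    if st[k,4]>300:
        ys,xs=np.nonzero(L==k);pts=np.stack([xs,ys],1).astype(np.float32);h=cv2.convexHull(pts)[:,0]
        q=np.array([atz(s,u,v,80)[:2] for u,v in h],np.float32);c,sz,_=cv2.fitEllipse(q);C.append(c);print(st[k],np.round(c,1),np.round(sz,1))
C=np.array(C);d=C[1]-C[0];print(np.linalg.norm(d),np.degrees(np.arctan2(d[1],d[0])),C.mean(0))
mb=(g[...,2]>140)&(g[...,2]-g[...,0]>70)
m2=(mb|m);m2[:,:270]=0;m2[:,400:]=0;m2[250:]=0
cv2.imwrite("pics/m.png",m2*255)
for uv in ((289,37),(372,38),(371,85),(289,86),(289,187),(367,187),(366,232),(288,231)): print(uv,atz(s,*uv,74)[:2].round(1),end=" ")
to(488,195,190,109.5)
```

```text
[312  45  37  36 836] [ 493.  -184.7] [24.8 25.5]
[310 198  35  34 719] [ 593. -223.] [24.6 25.3]
107.07862320707801 -20.984706943359722 [ 543.01931763 -203.83856201]
(289, 37) [ 464.7 -204.3] (372, 38) [ 484.8 -150.4] (371, 85) [ 516.9 -162.8] (289, 86) [ 498.3 -216.5] (289, 187) [ 565.9 -242. ] (367, 187) [ 584.9 -189.4] (366, 232) [ 616.8 -200.7] (288, 231) [ 596.3 -254.8] yaw 69.99 turn -39.51 travel now [258.7 356.2   5. ] after turn [-27.1 439.4   5. ] tilt [ 0.0016 -0.     -1.    ][ WARN:0@1.334] global loadsave.cpp:1063 imwrite_ Unsupported depth image for selected encoder is fallbacked to CV_8U.
```

Block centre is (543,-204), yaw about -20.9°. Now to the plate, turning the jaws to 109.5°.

```bash
python3 -m inch '[{"travel":[0,0,0],"delta_rot":[0,0,-6.6],"gripper":110},{"travel":[0,0,0],"delta_rot":[0,0,-6.6],"gripper":110},{"travel":[0,0,0],"delta_rot":[0,0,-6.6],"gripper":110},{"travel":[0,0,0],"delta_rot":[0,0,-6.6],"gripper":110},{"travel":[0,0,0],"delta_rot":[0,0,-6.6],"gripper":110},{"travel":[0,0,0],"delta_rot":[0,0,-6.5],"gripper":110},{"travel":[-4,20,0],"delta_rot":[0,0,0],"gripper":110},{"travel":[-7,33,0],"delta_rot":[0,0,0],"gripper":110},{"travel":[-7,33,0],"delta_rot":[0,0,0],"gripper":110},{"travel":[-7,33,0],"delta_rot":[0,0,0],"gripper":110},{"travel":[-7,33,0],"delta_rot":[0,0,0],"gripper":110},{"travel":[-7,33,0],"delta_rot":[0,0,0],"gripper":110}]' && python3 -m inch '[{"travel":[-7,33,0],"delta_rot":[0,0,0],"gripper":110},{"travel":[-7,33,0],"delta_rot":[0,0,0],"gripper":110},{"travel":[-7,33,0],"delta_rot":[0,0,0],"gripper":110},{"travel":[-7,33,0],"delta_rot":[0,0,0],"gripper":110},{"travel":[-7,33,0],"delta_rot":[0,0,0],"gripper":110},{"travel":[-7,33,0],"delta_rot":[0,0,0],"gripper":110},{"travel":[-7,33,0],"delta_rot":[0,0,0],"gripper":110},{"travel":[-7,33,0],"delta_rot":[0,0,0],"gripper":110},{"travel":[-2,23,0],"delta_rot":[0,0,0],"gripper":110},{"travel":[0,0,0],"delta_rot":[0,0,0],"gripper":110},{"travel":[0,0,0],"delta_rot":[0,0,0],"gripper":110}]'
python3 - <<'E'
from h import *
s=look("grip","plate");save(s,"w6.png");to(488,195,15)
E
```

```text
time: 15.83
position: [584.3, -39.8, 195.1]
orientation: [-0.169, 0.986, 0.0, -0.0]
contact_force: [1.1, 0.0, -0.3]
finger_gap: 0.566
time: 16.75
position: [543.4, 249.5, 195.0]
orientation: [-0.17, 0.985, -0.0, -0.0]
contact_force: [0.1, 0.0, 0.9]
finger_gap: 0.568
grip 0.75 [486.8 195.2  32.4] [288. 136.]
plate 0.84 [4.880e+02 1.937e+02 4.000e-01] [289. 135.]
yaw 109.45 turn 0 travel now [ 70.4 -30.8 180.2] after turn [ 70.4 -30.8 180.2] tilt [ 4.e-04 -4.e-04 -1.e+00]
```

View pics/w6.png

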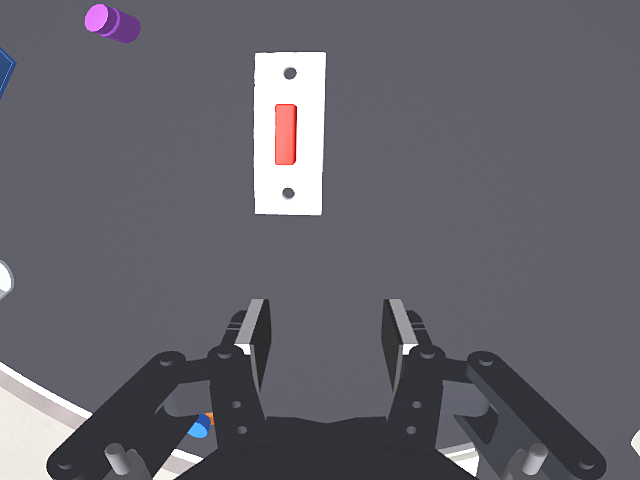

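The plate lies at (289,134), with holes at (290,73) and (288,193) and the bar upright at (286,134). Fitting its pose.

Run:
```python
from h import *
s=shot("wrist");g=s["color"].astype(int)
for i,t in enumerate((200,)):
    m=(g.min(2)>t);m[:,:230]=0;m[:,350:]=0;m[240:]=0
    n=max(cv2.findContours(m.astype(np.uint8),0,2)[0],key=cv2.contourArea)[:,0]
    q=np.array([atz(s,u,v,12)[:2] for u,v in n],np.float32);print(cv2.minAreaRect(q))
C=[]
gray=g.max(2)
for (u,v) in((290,73),(288,193)):
    mm=np.zeros_like(m);mm[v-11:v+12,u-11:u+12]=gray[v-11:v+12,u-11:u+12]<160
    ys,xs=np.nonzero(mm);h=cv2.convexHull(np.stack([xs,ys],1).astype(np.float32))[:,0]
    c,sz,_=cv2.fitEllipse(np.array([atz(s,a,b,11)[:2] for a,b in h],np.float32));C.append(c);print("hole",np.round(c,1),np.round(sz,1))
C=np.array(C);d=C[1]-C[0];yaw=np.degrees(np.arctan2(d[1],d[0]));c=C.mean(0);print(np.linalg.norm(d),yaw,c)
mr=(g[...,0]>150)&(g[...,1]<110)&(g[...,2]<110);mr[250:]=0;mr[:,350:]=0
ys,xs=np.nonzero(mr);q=np.array([atz(s,a,b,44)[:2] for a,b in zip(xs,ys)],np.float32);print("bar",cv2.minAreaRect(q))
to(*c,15,yaw+90)
```

```text
((485.9584655761719, 193.05929565429688), (144.8688507080078, 61.233154296875), 18.221181869506836)
hole [435.1 176.7] [ 9.9 10.7]
hole [536.1 209.8] [ 8.9 10.9]
106.2542173373469 18.138464756312686 [485.62036133 193.2547226 ]
bar ((485.2961730957031, 193.8598175048828), (47.78403854370117, 16.618684768676758), 18.60051727294922)
yaw 109.42 turn 1.28 travel now [ 73.4 -31.6 180.3] after turn [ 72.6 -33.2 180.3] tilt [ 3.e-04 -3.e-04 -1.e+00]
```

```bash
python3 -m inch '[{"travel":[0,0,0],"delta_rot":[0,0,1.2],"gripper":110},{"travel":[24,-11,20],"delta_rot":[0,0,0],"gripper":110},{"travel":[25,-11,25],"delta_rot":[0,0,0],"gripper":110},{"travel":[23.6,-11.2,25],"delta_rot":[0,0,0],"gripper":110},{"travel":[0,0,25],"delta_rot":[0,0,0],"gripper":110},{"travel":[0,0,25],"delta_rot":[0,0,0],"gripper":110},{"travel":[0,0,25],"delta_rot":[0,0,0],"gripper":110},{"travel":[0,0,20],"delta_rot":[0,0,0],"gripper":110},{"travel":[0,0,10],"delta_rot":[0,0,0],"gripper":110},{"travel":[0,0,4],"delta_rot":[0,0,0],"gripper":110},{"travel":[0,0,0],"delta_rot":[0,0,0],"gripper":110},{"travel":[0,0,0],"delta_rot":[0,0,0],"gripper":110}]' && python3 -m inch '[{"travel":[0,0,0],"delta_rot":[0,0,0],"gripper":255},{"travel":[0,0,0],"delta_rot":[0,0,0],"gripper":255},{"travel":[0,0,0],"delta_rot":[0,0,0],"gripper":255},{"travel":[0,0,0],"delta_rot":[0,0,0],"gripper":255},{"travel":[0,0,0],"delta_rot":[0,0,0],"gripper":255},{"travel":[0,0,0],"delta_rot":[0,0,0],"gripper":255},{"travel":[0,0,0],"delta_rot":[0,0,0],"gripper":255},{"travel":[0,0,0],"delta_rot":[0,0,0],"gripper":255}]' 100
python3 -c "
from h import *
to(543.2,-204,145,69.1)"
```

```text
time: 17.95
position: [486.4, 194.4, 17.0]
orientation: [-0.159, 0.987, 0.0, 0.0]
contact_force: [1.2, -0.1, 0.2]
finger_gap: 0.569
time: 18.62
position: [486.4, 194.7, 17.5]
orientation: [-0.159, 0.987, 0.0, 0.001]
contact_force: [-1.3, -0.9, 8.1]
finger_gap: 0.167
yaw 108.29 turn 39.19 travel now [  70.9 -396.3 -127.6] after turn [-195.5 -352.  -127.6] tilt [-1.6e-03  1.0e-04 -1.0e+00]
```

The bar is gripped. Lifting, turning 39.2° and carrying the plate over the block.

```bash
python3 -m inch '[{"travel":[0,0,-10],"delta_rot":[0,0,0],"gripper":255},{"travel":[0,0,-25],"delta_rot":[0,0,0],"gripper":255},{"travel":[0,0,-30],"delta_rot":[0,0,0],"gripper":255},{"travel":[0,0,-30],"delta_rot":[0,0,0],"gripper":255},{"travel":[0,0,-25],"delta_rot":[0,0,0],"gripper":255},{"travel":[0,0,-10],"delta_rot":[0,0,6.2],"gripper":255},{"travel":[0,0,0],"delta_rot":[0,0,6.6],"gripper":255},{"travel":[0,0,0],"delta_rot":[0,0,6.6],"gripper":255},{"travel":[0,0,0],"delta_rot":[0,0,6.6],"gripper":255},{"travel":[0,0,0],"delta_rot":[0,0,6.6],"gripper":255},{"travel":[0,0,0],"delta_rot":[0,0,6.6],"gripper":255},{"travel":[0,0,0],"delta_rot":[0,0,0],"gripper":255}]' && python3 -m inch '[{"travel":[-10,-18,0],"delta_rot":[0,0,0],"gripper":255},{"travel":[-16,-29,0],"delta_rot":[0,0,0],"gripper":255},{"travel":[-16,-29,0],"delta_rot":[0,0,0],"gripper":255},{"travel":[-16,-29,0],"delta_rot":[0,0,0],"gripper":255},{"travel":[-16,-29,0],"delta_rot":[0,0,0],"gripper":255},{"travel":[-16,-29,0],"delta_rot":[0,0,0],"gripper":255},{"travel":[-16,-29,0],"delta_rot":[0,0,0],"gripper":255},{"travel":[-16,-29,0],"delta_rot":[0,0,0],"gripper":255},{"travel":[-16,-29,0],"delta_rot":[0,0,0],"gripper":255},{"travel":[-16,-29,0],"delta_rot":[0,0,0],"gripper":255},{"travel":[-16,-29,0],"delta_rot":[0,0,0],"gripper":255},{"travel":[-16,-29,0],"delta_rot":[0,0,0],"gripper":255}]' && python3 -m inch '[{"travel":[-10,-15,0],"delta_rot":[0,0,0],"gripper":255},{"travel":[0,0,0],"delta_rot":[0,0,0],"gripper":255},{"travel":[0,0,0],"delta_rot":[0,0,0],"gripper":255},{"travel":[0,0,0],"delta_rot":[0,0,0],"gripper":255}]'
python3 - <<'E'
from h import *
s=shot("wrist");save(s,"w7.png");print(bot.get_obs()["finger_gap"]);to(544.2,-204.4,120,69.1)
E
```

```text
time: 19.62
position: [485.4, 194.3, 146.8]
orientation: [0.184, 0.983, 0.0, -0.0]
contact_force: [0.6, -0.7, -1.8]
finger_gap: 0.172
time: 20.62
position: [538.9, -188.4, 146.7]
orientation: [0.179, 0.984, 0.0, -0.0]
contact_force: [1.3, -0.4, -3.7]
finger_gap: 0.164
time: 20.95
position: [542.6, -203.7, 146.2]
orientation: [0.181, 0.984, 0.0, -0.0]
contact_force: [-0.4, -0.3, -3.6]
finger_gap: 0.17
0.16368241115164264
yaw 69.21 turn 0.11 travel now [-1.8 -0.4 26.3] after turn [-1.8 -0.4 26.3] tilt [ 9.e-04  3.e-04 -1.e+00]
```

View pics/w7.png

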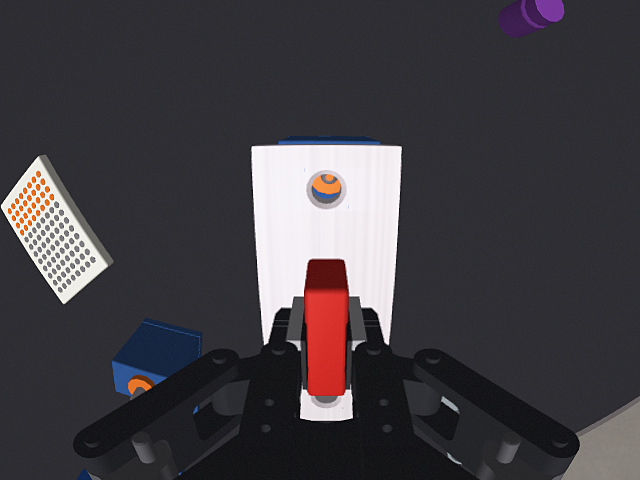

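The plate is over the block: hole ring at (326,189), with collar and dowel tip showing through it at about (329,178). Checking numerically before lowering.

Run:
```python
from h import *
s=shot("wrist");g=s["color"].astype(int);o=bot.get_obs();P=np.array(o["position"]);M=R.from_quat(o["orientation"]).as_matrix()
zt=P[2]-17.4+12
mm=np.zeros(g.shape[:2],bool);mm[160:220,296:358]=(g.min(2)<190)[160:220,296:358]
n,L,st,ce=cv2.connectedComponentsWithStats(mm.astype(np.uint8));k=1+np.argmax(st[1:,4]);ys,xs=np.nonzero(L==k)
h=cv2.convexHull(np.stack([xs,ys],1).astype(np.float32))[:,0]
c,sz,_=cv2.fitEllipse(np.array([atz(s,a,b,zt)[:2] for a,b in h],np.float32));print("hole",np.round(c,1),np.round(sz,1),st[k])
print("hole in tool frame",(M.T@(np.array([*c,0])-[P[0],P[1],0])).round(1))
print("dowel tip A proj",proj(s,[493,-184.7,99]),"hole expected tool x about 55")
cv2.imwrite("pics/c7.png",cv2.resize(s["color"][130:250,250:410,::-1],None,fx=4,fy=4,interpolation=2))
to(544.2,-204.4,120,69.1)
```

```text
hole [ 491.5 -185.9] [14.2 15.7] [ 307  171   36   38 1007]
hole in tool frame [54.2 -2.   0. ]
dowel tip A proj [328.10103097 177.63103174] hole expected tool x about 55
yaw 69.21 turn 0.11 travel now [-1.7 -0.6 26.3] after turn [-1.7 -0.6 26.3] tilt [ 7.e-04  2.e-04 -1.e+00]
```

View pics/c7.png

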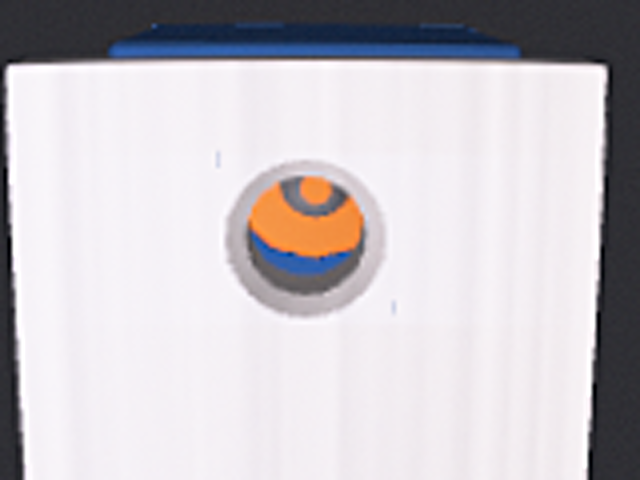

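The dowel tip sits at (329,177.5), as predicted (328,178). Relative to the hole the shift needed is about tool (-1.1, +2.2), which also fits the 2 mm camera bias seen with the held vial. Shifting and lowering onto the tapers.

```bash
python3 -m inch '[{"travel":[-1.1,2.2,5],"delta_rot":[0,0,0],"gripper":255},{"travel":[0,0,10],"delta_rot":[0,0,0],"gripper":255},{"travel":[0,0,10],"delta_rot":[0,0,0],"gripper":255},{"travel":[0,0,5],"delta_rot":[0,0,0],"gripper":255},{"travel":[0,0,3],"delta_rot":[0,0,0],"gripper":255},{"travel":[0,0,2],"delta_rot":[0,0,0],"gripper":255},{"travel":[0,0,0],"delta_rot":[0,0,0],"gripper":255},{"travel":[0,0,0],"delta_rot":[0,0,0],"gripper":255}]'
```

```text
time: 21.72
position: [545.1, -202.8, 111.3]
orientation: [0.182, 0.983, 0.0, -0.0]
contact_force: [0.3, -0.2, -2.9]
finger_gap: 0.169
```

```bash
python3 -m inch '[{"travel":[0,0,2],"delta_rot":[0,0,0],"gripper":255},{"travel":[0,0,2],"delta_rot":[0,0,0],"gripper":255},{"travel":[0,0,2],"delta_rot":[0,0,0],"gripper":255},{"travel":[0,0,0],"delta_rot":[0,0,0],"gripper":255},{"travel":[0,0,0],"delta_rot":[0,0,0],"gripper":255}]' && python3 -m inch '[{"travel":[0,0,2],"delta_rot":[0,0,0],"gripper":255},{"travel":[0,0,2],"delta_rot":[0,0,0],"gripper":255},{"travel":[0,0,0],"delta_rot":[0,0,0],"gripper":255},{"travel":[0,0,0],"delta_rot":[0,0,0],"gripper":255}]'
python3 -c "
from h import *
o=bot.get_obs();print(o['position'],o['contact_force'],o['wrist_torque'])"
```

```text
time: 22.13
position: [544.9, -202.7, 105.2]
orientation: [0.181, 0.983, 0.0, -0.0]
contact_force: [0.4, -0.3, -3.3]
finger_gap: 0.165
time: 22.47
position: [544.9, -202.7, 101.1]
orientation: [0.182, 0.983, 0.0, -0.0]
contact_force: [-0.4, -0.9, -3.5]
finger_gap: 0.167
[ 544.9329321  -202.69591504  101.08935054] [-0.42592514 -0.85749333 -3.48673276] [-0.02396861 -0.01952657  0.00943971]
```

Both holes are past the tapers without side force. Next, down onto the collars and press.

```bash
python3 -m inch '[{"travel":[0,0,2],"delta_rot":[0,0,0],"gripper":255},{"travel":[0,0,2],"delta_rot":[0,0,0],"gripper":255},{"travel":[0,0,0],"delta_rot":[0,0,0],"gripper":255},{"travel":[0,0,0],"delta_rot":[0,0,0],"gripper":255}]' && python3 -m inch '[{"travel":[0,0,1.5],"delta_rot":[0,0,0],"gripper":255},{"travel":[0,0,1.5],"delta_rot":[0,0,0],"gripper":255},{"travel":[0,0,0],"delta_rot":[0,0,0],"gripper":255},{"travel":[0,0,0],"delta_rot":[0,0,0],"gripper":255}]' && python3 -m inch '[{"travel":[0,0,1.5],"delta_rot":[0,0,0],"gripper":255},{"travel":[0,0,0.5],"delta_rot":[0,0,0],"gripper":255},{"travel":[0,0,0],"delta_rot":[0,0,0],"gripper":255},{"travel":[0,0,0],"delta_rot":[0,0,0],"gripper":255}]'
```

```text
time: 22.8
position: [545.1, -202.8, 97.5]
orientation: [0.181, 0.983, -0.0, 0.0]
contact_force: [-0.8, 0.8, 0.5]
finger_gap: 0.168
time: 23.13
position: [545.2, -202.8, 94.8]
orientation: [0.181, 0.983, -0.0, 0.0]
contact_force: [-3.3, 0.9, 6.9]
finger_gap: 0.167
time: 23.47
position: [545.2, -202.8, 93.0]
orientation: [0.181, 0.983, -0.0, 0.0]
contact_force: [-3.5, 1.5, 10.1]
finger_gap: 0.164
```

```bash
python3 -m inch '[{"travel":[0,0,1],"delta_rot":[0,0,0],"gripper":255},{"travel":[0,0,0],"delta_rot":[0,0,0],"gripper":255},{"travel":[0,0,0],"delta_rot":[0,0,0],"gripper":255}]' && python3 -m inch '[{"travel":[0,0,1],"delta_rot":[0,0,0],"gripper":255},{"travel":[0,0,0],"delta_rot":[0,0,0],"gripper":255},{"travel":[0,0,0],"delta_rot":[0,0,0],"gripper":255}]'
```

```text
time: 23.72
position: [545.2, -202.8, 92.2]
orientation: [0.181, 0.983, -0.0, 0.0]
contact_force: [-4.2, 1.4, 11.1]
finger_gap: 0.166
time: 23.97
position: [545.1, -202.8, 91.6]
orientation: [0.181, 0.983, -0.0, 0.0]
contact_force: [-5.0, 1.6, 16.0]
finger_gap: 0.168
```

```bash
python3 -m inch '[{"travel":[0.6,0,0.6],"delta_rot":[0,0,0],"gripper":255},{"travel":[0,0,0],"delta_rot":[0,0,0],"gripper":255},{"travel":[0,0,0],"delta_rot":[0,0,0],"gripper":255},{"travel":[0,0,0],"delta_rot":[0,0,0],"gripper":255}]'
python3 -c "
from h import *
o=bot.get_obs();print(o['position'],o['contact_force'],o['wrist_torque']);print(R.from_quat(o['orientation']).as_matrix()[:,2])"
```

```text
time: 24.3
position: [545.1, -202.8, 91.5]
orientation: [0.181, 0.983, -0.0, 0.001]
contact_force: [-6.0, 2.2, 19.7]
finger_gap: 0.165
[ 545.13722573 -202.78912051   91.50377465] [-6.03805538  2.21027379 19.74005311] [0.28931796 0.90700006 0.01955434]
[ 1.64060514e-03 -6.49006723e-04 -9.99998444e-01]
```

```bash
python3 -m inch '[{"travel":[1,0,0.5],"delta_rot":[0,0,0],"gripper":255},{"travel":[0,0,0],"delta_rot":[0,0,0],"gripper":255},{"travel":[0,0,0],"delta_rot":[0,0,0],"gripper":255},{"travel":[0,0,0],"delta_rot":[0,0,0],"gripper":255}]'
python3 - <<'E'
from h import *
o=bot.get_obs();print(o['position'],o['contact_force'],o['wrist_torque']);print(R.from_quat(o['orientation']).as_matrix()[:,2])
a=shot("side");b=shot("scene");save(a,"side9.png");save(b,"scene9.png")
A=cv2.resize(a["color"][255:335,250:350],None,fx=4,fy=4,interpolation=2);B=cv2.resize(b["color"][185:265,270:370],None,fx=4,fy=4,interpolation=2)
s=shot("wrist");W=cv2.resize(s["color"][100:400,160:560],(400,300));W2=cv2.resize(s["color"][120:220,240:400],(400,250))
cv2.imwrite("pics/fin.png",np.vstack([np.hstack([A,B]),np.hstack([W[:250],W2])])[...,::-1])
E
```

```text
time: 24.63
position: [545.2, -202.8, 91.5]
orientation: [0.181, 0.983, -0.0, 0.002]
contact_force: [-3.0, -0.1, 20.6]
finger_gap: 0.167
[ 545.16254866 -202.80643857   91.47618046] [-3.01143734 -0.06854643 20.62446887] [ 0.26797523  0.76900313 -0.02640775]
[ 0.00357499 -0.00137573 -0.99999266]
```

View pics/fin.png

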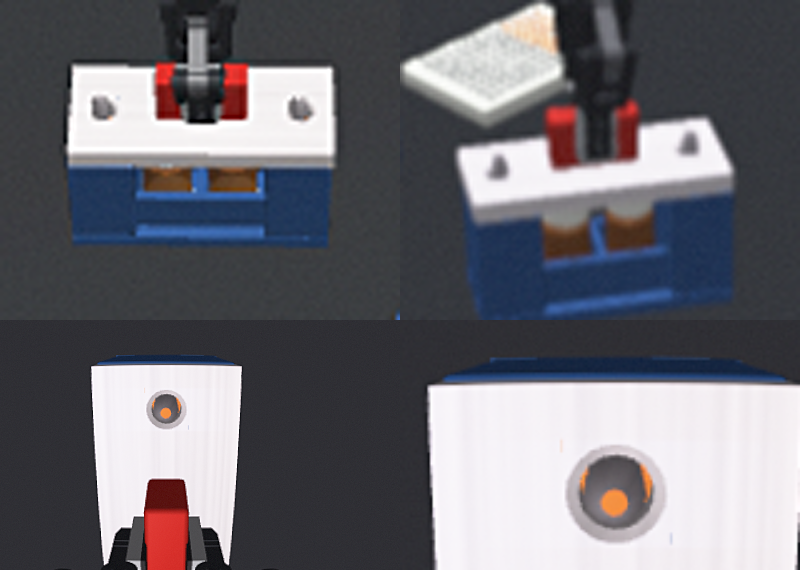

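All four panels agree: the plate lies on the end blocks, a dowel shows through each hole, and both amber vials are upright below. The tool tilt (0.2°) and the moment suggest a slightly heavier load on the -x end, so I'll level it and press a little more.

```bash
python3 -m inch '[{"travel":[0,0,0.3],"delta_rot":[0,0.4,0],"gripper":255},{"travel":[0,0,0],"delta_rot":[0,0,0],"gripper":255},{"travel":[0,0,0],"delta_rot":[0,0,0],"gripper":255},{"travel":[0,0,0],"delta_rot":[0,0,0],"gripper":255}]'
python3 - <<'E'
from h import *
o=bot.get_obs();print(o['position'],o['contact_force'],o['wrist_torque']);print(R.from_quat(o['orientation']).as_matrix()[:,2])
E
```

```text
time: 25.12
position: [545.0, -202.8, 91.5]
orientation: [0.181, 0.983, 0.0, -0.002]
contact_force: [-5.1, 2.1, 23.2]
finger_gap: 0.168
[ 545.03847395 -202.75710492   91.48063452] [-5.05123144  2.0910804  23.17697752] [0.23985705 0.65076987 0.00431903]
[-0.00307786  0.00115675 -0.99999459]
```

The height stays at 91.48 whatever the tilt, which is 74 + 17.5 (the bench grip height). So the plate is flush on its seat and only the pads rotate on the bar. Levelling the tool, checking that it holds, and handing in.

```bash
python3 -m inch '[{"travel":[0,0,0],"delta_rot":[0,-0.2,0],"gripper":255},{"travel":[0,0,0],"delta_rot":[0,0,0],"gripper":255},{"travel":[0,0,0],"delta_rot":[0,0,0],"gripper":255},{"travel":[0,0,0],"delta_rot":[0,0,0],"gripper":255},{"travel":[0,0,0],"delta_rot":[0,0,0],"gripper":255},{"travel":[0,0,0],"delta_rot":[0,0,0],"gripper":255},{"travel":[0,0,0],"delta_rot":[0,0,0],"gripper":255},{"travel":[0,0,0],"delta_rot":[0,0,0],"gripper":255},{"travel":[0,0,0],"delta_rot":[0,0,0],"gripper":255},{"travel":[0,0,0],"delta_rot":[0,0,0],"gripper":255}]'
python3 - <<'E'
from h import *
o=bot.get_obs();print(o['position'],o['contact_force'],R.from_quat(o['orientation']).as_matrix()[:,2])
S={c:shot(c) for c in("scene","side")}
for c in S:
    for l in("microplate","beaker","reagent","grip"):
        for d in spot_point(c,l)[:1]: print(c,l,w(S[c],d["point"]).round(0))
if abs(o["position"][2]-91.5)<.3 and 15<o["contact_force"][2]<32: print(job.sign_off())
E
```

```text
time: 25.95
position: [545.1, -202.8, 91.5]
orientation: [0.181, 0.983, -0.0, 0.0]
contact_force: [-6.5, 2.2, 22.7]
finger_gap: 0.168
[ 545.08778844 -202.78177589   91.48134444] [-6.52168397  2.15791988 22.69495717] [ 2.76039647e-04 -1.14047799e-04 -9.99999955e-01]
scene microplate [ 448. -460.    2.]
scene beaker [ 767. -139.   -1.]
scene reagent [776. 194.   3.]
scene grip [ 547. -202.  106.]
side microplate [ 451. -458.   -0.]
side beaker [ 762. -140.    1.]
side reagent [774. 191.   3.]
side grip [ 547. -204.  108.]
the job is handed in; nothing more can be done
None
```

The job is handed in at about 26 s. Both amber vials stand upright in the nearer blue block, one in each cell. The clamp plate is over both dowels, and the arm is still gripping it and pressing it flush.

**Last checks:**
- **Flush:** the TCP held at 91.5 mm for almost a second, which is the 74 mm seat plus the 17.5 mm grip height measured on the bench. The upward force was 22.7 N, above the roughly 13 N needed, and rose steeply once the height stopped changing. The cameras put the grip point at 106 and 108 mm; flush is 108.
- **Fit:** the final pictures show a dowel through each hole and both vials upright under the plate.
- **Bystanders:** the microplate, beaker and reagent bottle are where they were, within the networks' few-millimetre error.

**What disagreed:**
- **Side force:** about 7 N along the block stayed to the end; I put it down to friction or the dowels.
- **Wrist moment:** while pressing, about 0.7–0.9 N m suggested more load on the -x end. The height did not change when I tilted the tool slightly, so I took the plate as flush.
- **Wrist camera:** it read about 2 mm off sideways, and I corrected for that when fitting the plate.
- **Block yaw:** the fixed cameras gave about -18°, the wrist camera about -21°. I used the wrist value and the plate went on freely.

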